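# Lock away the safety cutter under the cantilever tray

### The arm

A 6-joint arm with a two-finger parallel gripper is mounted at the origin on the work surface. World frame = base frame: x ahead of the robot, y to its left, z up, the work surface at z = 0. Lengths are in mm, angles in rad, forces in N, time in s.
With the tool pointing down it reaches from about 200 to 875 mm from the base axis. Payload 3.4 kg.
Tool frame: the origin (TCP) lies midway between the tips of the shut fingers; the grasp point (between the pads) lies 19 mm behind it; y points along the fingers, z is the direction in which the jaws open and shut, and the axes are right-handed (so a half turn about y gives the same grasp; the last joint's range is limited). The gripper opens to 94 mm and grips with 3 to 60 N. Pads are 16 mm wide; open, the fingers measure 119 mm over their backs; the gripper's body (75 mm by 177 mm) begins 78 mm behind the grasp point.
Start: joints at [-1.248, 0.276, 1.505, -0, 1.361, -0.121], TCP at [246.895, -519.335, 205.493] pointing down, gripper open.
Joint ranges: [-2.89, 2.89], [-0.75, 2.08], [0.22, 2.7], [-1.18, 4.32], [0.11, 2.71], [-2.7, 2.7]. Speed limits (rad/s): [2.57, 2.57, 3.14, 3.14, 3.14, 3.14].

### API

Orientations are given as a unit quaternion [x, y, z, w].
In Python, from plant import arm gives the robot as it stands.
- The arm moves only by the shell command python3 -m creep 'ROWS' [FORCE]. ROWS is JSON, one flat list of numbers, 7 for each row, row after row: the shift along the world's x, y, z each as a share of 20 cm, from -1 to 1, then the turn, a rotation vector about the world's x, y, z each as a share of pi rad, from -1 to 1, then the opening, from 0 (shut) to 1 (fully open). A call has 1 to 8 rows; each row is the pose to reach, as a shift and turn from the pose commanded when the call began, turning the shorter way round; what a row does not reach only later rows make up. A row lasts 1/10 s, in which the tool goes at most 50 mm and 8.59 degrees, less where a joint would pass 70% of its speed; a pose out of reach is approached as far as the arm can. A call with a number of a shift or a turn outside -1 to 1 is refused whole. A call with a gripper value outside its range is refused whole. The fingers move at their own pace and stop on an object; FORCE is the grip in N (left out, the last holds). Time passes only in rows, so rows that repeat a pose let the fingers close. It gives the time, the measured TCP pose, the force and the opening at its end, in the units of the state.
- arm.state(): the state, without advancing time (a new reading comes with each control period).
- arm.grab_frame(name): name is "side" or "top"; returns a dict with "frame" (400x640x3 uint8, red, green, blue), "fx", "fy", "cx", "cy" (pixels), "k1" (the pictures are not rectified: a ray, as slopes to the right and down, at radius r is drawn at 1 + k1 r^2 times it, then the intrinsics apply), "rvec" (rotation vector, rad) and "tvec" (3), from world to camera coordinates, as OpenCV has them. Camera axes: x right, y down, z forward; pixel columns grow to the right and rows downward; lengths in mm; the calibration is good to about 2 mm. A picture is of the moment at which its call begins. There is no depth.
- arm.job_done(): hands the job in, once; it reports no verdict.
The state is a dict: "clock": time; "joint_positions": joint angles; "qvel": joint speeds; "tau": joint torques, N m; "eef_pos": TCP position; "ee_rot": TCP orientation; "force": force on the tool from outside, world axes, zero at the start; "torque": the same for the moment, N m; "gripper_width": finger opening in mm.
Only numpy, scipy, OpenCV 4.12 (cv2) and the standard library are available. Lean on these libraries where they do the work, as an engineer would, in place of code of your own. Each camera call takes 0.05 s, during which the arm holds its last target.

### The job

Lay the orange safety cutter (do not drop it) in the bottom compartment of the yellow case, then swing the grey tray over and down until it is fully closed on the case. Then take the red key from its stand, put its blade fully into the slot of the brass cam lock, turn it clockwise (seen from above) about a quarter turn until it stops, and leave the key standing in the lock, without disturbing the other things on the bench.

Things in the scene. Friction and masses are not known exactly. Their poses are not given: they have to be found in the camera images.
- case: Yellow open-topped case, fixed to the bench: 142 (own x) x 150 (own y) x 68 mm high, 5 mm walls and floor, so the compartment is 132 x 140 x 63 mm deep. Origin: centre of the underside. A black lock housing (64 x 66 mm, 62 mm high) stands against its -y end; the open tray hangs out over its +y side. Steel arms outside its two x faces, to 79 mm from the centre. Yaw varies by up to 0.3 rad.
- compartment (a point): Centre of the compartment's floor, 5 mm above the bench; axes as the case's.
- tray_handle (a point): Centre of the black bar handle over the middle of the tray: round bar, 12 mm diameter, along the case's x, 88 mm clear between its two uprights; its centre is 25 mm above the tray's rim and about 51 mm above its floor, nothing in the way under it on either y side. Tray open, it is at case-frame (0, 189, 151) mm; closed, at (0, 0, 126) mm.
- tray_base (a point): Centre of the underside of the grey tray, 142 (case x) x 150 (case y) x 30 mm high with one divider along x under the handle, walls 4 mm. Axes as the case's; the tray always stays level. Closed, it sits 71 mm above the bench over the compartment.
- tray_arm (a joint): Swing of the tray on its parallel arms, rad: 0 = open as at the start, 1.83 = closed (stop). Every point of the tray moves on an arc of radius 120 mm in the case's y-z plane: offset from its pivot = 120 mm x (cos(0.785 + q) along case +y, sin(0.785 + q) up): up 35 mm first, then down, 189 mm towards case -y in all. Friction 0.45 N m: it stays where it is left; takes up to 9 N at the handle.
- cam_slot (a point): Centre of the slot's mouth, in the flat top (34 mm square) of the brass cam head on the lock housing, 110 mm from the case's centre towards case -y, 90.5 mm above the bench; vertical turning axis. The slot runs along the point's own x: 19 mm long, 6 mm wide, 12 mm deep, 2 mm chamfer at the mouth. A red tongue sticks out on the point's -x side. The point turns with the cam.
- cam (a joint): Turn of the cam, rad, growing clockwise seen from above: at 0 the slot lies along case x and the tongue points to case -x (unlocked); at 1.57 the slot lies along case y with the tongue over the tray's steel tab (locked); stop at 1.60. Starts between 0 and 0.3. Friction 0.08 N m, stays where it is left. The blade has about 0.2 rad of play each way in the slot.
- key: Key standing upright in its stand, 70 g. Origin: bottom end of the blade, z up. Blade 16 mm wide along own x, 3 mm thick along own y, 10 mm high (lowest 4 mm: 13 x 2 mm); round shoulder 30 mm across from 10 to 16 mm, rests on the cam's top when the blade is fully in; 12 mm shaft; red flat grip 26 mm wide along own x, 10 mm thick along own y, from 34 to 70 mm. Half a turn about z makes no difference.
- key_stand: Grey square block, 64 x 64 x 30 mm (base plate 72 mm), fixed to the bench, with a slot of 21 x 9 mm, 14 mm deep (long side along own x) in its top that holds the key's blade loosely. Origin: centre of the underside. Key stand and cutter may swap sides of the bench.
- cutter: Orange box cutter with steel nose and retracted blade, lying flat on the bench: 109 mm long along own x (-55 to +54), 22 mm wide along own y (the steel nose, from x = 26, 16 mm), 20 mm high (a black slide button, 3.5 mm higher, at x = 12); 80 g. Origin: centre of the underside.
- jar: Bystander: amber jar, 60 mm across, 85 mm high. Origin: centre of the underside.
- tin: Bystander: food tin, 66 mm across, 80 mm high. Origin: centre of the underside.
- bottle: Bystander: green bottle, 60 mm across, 200 mm high. Origin: centre of the underside.
- tape: Bystander: cardboard roll standing on end, 90 mm across, 48 mm high. Origin: centre of the underside.
- marker: Bystander: white and blue marker pen lying on the bench, 130 mm long along own x, 17 mm thick. Origin: under its middle.
- carton: Bystander: small yellow carton, 100 x 140 x 60 mm. Origin: centre of the underside.
There are look-alikes about, which are no part of the job. Leave any green or turquoise look-alike of the cutter alone.

How it is judged:
By the outcome, as a careful person would: the job done as asked, in the order asked, and still so for the second after the job is handed in, with the robot touching nothing.
It also fails if it takes over 72 s, if anything falls off the work surface, if the arm or the gripper's body presses on something with over 40 N, if the wrist force passes 120 N, or if a joint passes its speed limit or range.

## Working session

There is one attempt and no reset: what is moved stays moved. The work goes in short steps, Python scripts to look and compute and a shell command to move; the robot and the scene stay as the last step left them, time stands still between calls to the robot, and variables do not carry over. Pictures are saved under pics/ and viewed, and the job is handed in when it is done.

```bash
ls; mkdir -p pics; cat > h.py <<'E'
import numpy as np, cv2, pickle
from plant import arm
from scipy.spatial.transform import Rotation as R
def grab(n,tag):
    f=arm.grab_frame(n); pickle.dump(f,open(f'{tag}.pkl','wb'))
    cv2.imwrite(f'pics/{tag}.png',f['frame'][:,:,::-1]); return f
def load(tag): return pickle.load(open(f'{tag}.pkl','rb'))
def ray(f,u,v):
    d=np.array([(u-f['cx'])/f['fx'],(v-f['cy'])/f['fy']]); s=d.copy()
    for _ in range(30): s=d/(1+f['k1']*(s@s))
    Rm=cv2.Rodrigues(np.array(f['rvec'],float))[0]; t=np.array(f['tvec'],float).ravel()
    return -Rm.T@t, Rm.T@np.array([s[0],s[1],1])
def onz(f,u,v,z):
    c,d=ray(f,u,v); return c+d*(z-c[2])/d[2]
def tri(f1,p1,f2,p2):
    c1,d1=ray(f1,*p1);c2,d2=ray(f2,*p2)
    A=np.stack([d1,-d2],1); s=np.linalg.lstsq(A,c2-c1,rcond=None)[0]
    a=c1+s[0]*d1;b=c2+s[1]*d2; return (a+b)/2,np.linalg.norm(a-b)
def proj(f,P):
    Rm=cv2.Rodrigues(np.array(f['rvec'],float))[0]; t=np.array(f['tvec'],float).ravel()
    c=Rm@np.array(P,float)+t; s=c[:2]/c[2]; s=s*(1+f['k1']*(s@s))
    return np.array([s[0]*f['fx']+f['cx'],s[1]*f['fy']+f['cy']])
def st():
    s=arm.state(); return s
E
python3 - <<'E'
from h import *
for n in('top','side'):
    f=grab(n,n+'0'); c,_=ray(f,320,200); print(n,c,onz(f,320,200,0),f['fx'],f['k1'])
s=st();print(s)
r=R.from_quat(s['ee_rot']).as_matrix();print(r)
E
```

```text
pics
top [ 393.47686459   66.57857277 1612.57793189] [588.08945025  23.29328139   0.        ] 464.63062633061105 -0.11164732076476665
side [198.68554183 821.21269219 663.28172443] [622.89954211 -83.42555919   0.        ] 363.966662686924 -0.004989003513574352
{'clock': 0.1, 'joint_positions': array([-1.24802264e+00,  2.76557255e-01,  1.50595330e+00, -1.30072416e-05,
        1.36075325e+00, -1.21018308e-01]), 'qvel': array([ 4.93859888e-04, -1.65537311e-03, -2.13473031e-03, -3.20328538e-04,
        3.70117487e-04,  4.68037730e-05]), 'tau': array([ 1.06023479e-03, -4.05455303e+01, -2.37780100e+01,  7.04027759e-02,
        2.98888469e-02, -4.07346340e-05]), 'eef_pos': array([ 246.70635418, -518.82768695,  204.69794369]), 'ee_rot': array([-0.15568459,  0.69035682, -0.68918205,  0.15555663]), 'force': array([ 0.00748955, -0.44910484, -0.44565005]), 'torque': array([-0.02052199,  0.05205966, -0.03431472]), 'gripper_width': 94.2705235741552}
[[-9.03128886e-01 -5.42149398e-04  4.29369212e-01]
 [-4.29369513e-01  1.58081287e-03 -9.03127523e-01]
 [-1.89122332e-04 -9.99998604e-01 -1.66046019e-03]]
```

View pics/top0.png

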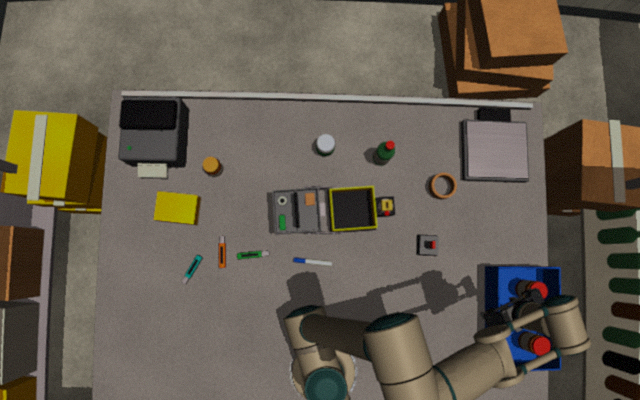

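View pics/side0.png

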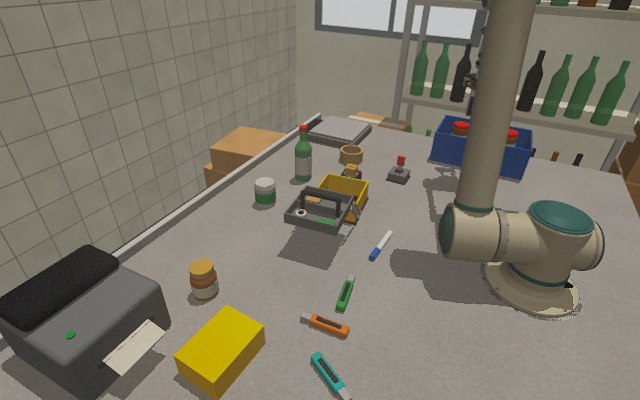

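The top view shows the case at about (353,208), the tray at (300,212), the lock at (386,206), the key stand at (428,245) and the orange cutter at (222,252). Next I'll crop in and measure.

```bash
python3 - <<'E'
from h import *
f=load('top0');im=f['frame'][:,:,::-1]
a=cv2.resize(im[175:275,200:300],None,fx=4,fy=4,interpolation=cv2.INTER_CUBIC)
b=cv2.resize(im[175:275,350:450],None,fx=4,fy=4,interpolation=cv2.INTER_CUBIC)
cv2.imwrite('pics/z1.png',np.hstack([a,b]))
g=load('side0');im=g['frame'][:,:,::-1]
a=cv2.resize(im[150:250,330:430],None,fx=4,fy=4,interpolation=cv2.INTER_CUBIC)
b=cv2.resize(im[260:360,290:390],None,fx=4,fy=4,interpolation=cv2.INTER_CUBIC)
cv2.imwrite('pics/z2.png',np.hstack([a,b]))
hsv=cv2.cvtColor(f['frame'],cv2.COLOR_RGB2HSV)
H,S,V=[hsv[...,i].astype(int) for i in range(3)]
def comps(m,z,mn=8):
    n,l,s,c=cv2.connectedComponentsWithStats(m.astype(np.uint8))
    for i in range(1,n):
        if s[i,4]>=mn:
            ys,xs=np.where(l==i); P=np.array([onz(f,x,y,z)[:2] for x,y in zip(xs,ys)])
            r=cv2.minAreaRect(P.astype(np.float32)); print(s[i],c[i].round(1),P.mean(0).round(1),np.round(r[0],1),np.round(r[1],1),round(r[2],1))
w=np.zeros(H.shape,bool);w[150:280,180:450]=1
print('orange');comps(w&(H>5)&(H<14)&(S>180)&(V>90),20)
print('red');comps(w&((H<4)|(H>175))&(S>150)&(V>80),70)
print('yellow');comps(w&(H>22)&(H<34)&(S>150)&(V>60),68)
E
```

```text
orange
[219 243   6  25  69] [221.2 255.2] [387.7 356.8] [388.3 355.7] [81.5 17.2] 2.4
red
[384 212   6   4  17] [386.6 213.3] [ 540.4 -199.1] [ 539.7 -198.9] [10.1 16.9] 1.4
[432 241   3   8  24] [433.  244.5] [ 439.  -356.9] [ 439.  -356.9] [ 6.8 23.6] 89.9
yellow
[329 186  48  46 480] [352.6 209.4] [551.2 -84.8] [554.9 -86.3] [144.3 155.5] 5.7
[180 194  18  31 491] [187.8 208.2] [541.  467.6] [538.9 465.1] [102.2  57.8] 3.0
[381 199  12  12  84] [386.7 204.9] [ 569.1 -199.7] [ 570.6 -199.9] [34.7 38.4] 7.7
```

View pics/z1.png

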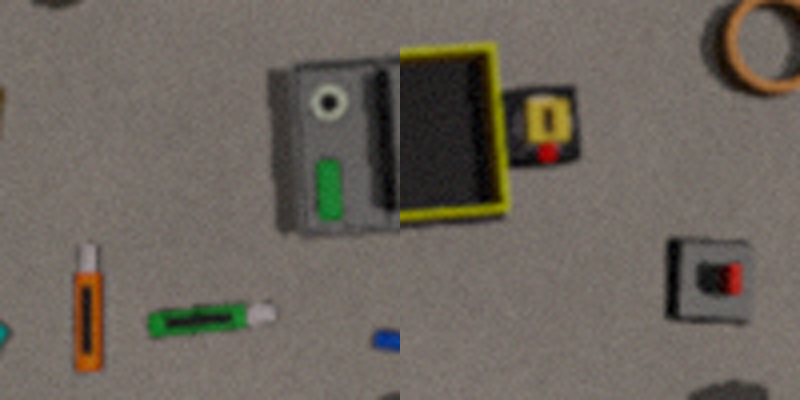

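View pics/z2.png

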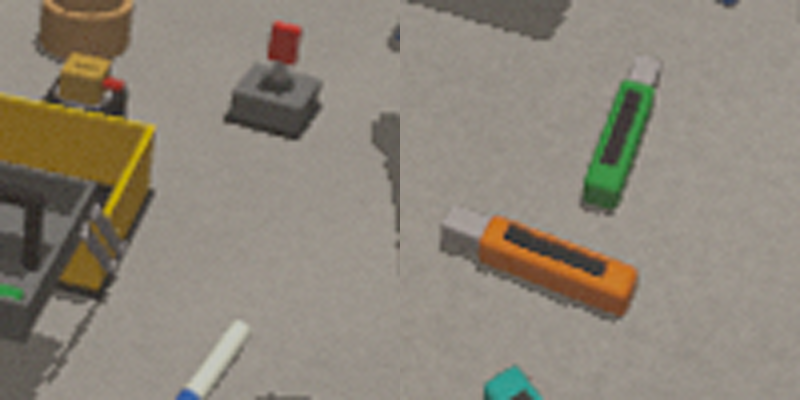

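```bash
python3 - <<'E'
from h import *
f=load('top0');g=load('side0')
def Z(f,x0,y0,w,h,k,name):
    im=f['frame'][y0:y0+h,x0:x0+w,::-1]; im=cv2.convertScaleAbs(im,alpha=1.4)
    cv2.imwrite(name,cv2.resize(im,None,fx=k,fy=k,interpolation=cv2.INTER_CUBIC))
Z(f,320,178,80,60,10,'pics/a1.png')
Z(f,405,225,50,40,14,'pics/a2.png')
Z(g,335,150,80,50,10,'pics/a3.png')
E
```

```text
(no output)
```

View pics/a1.png

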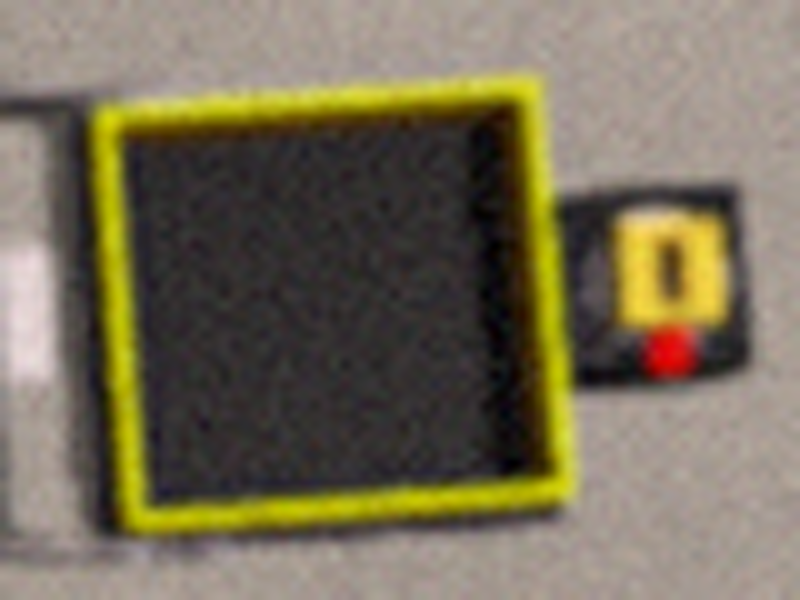

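View pics/a2.png

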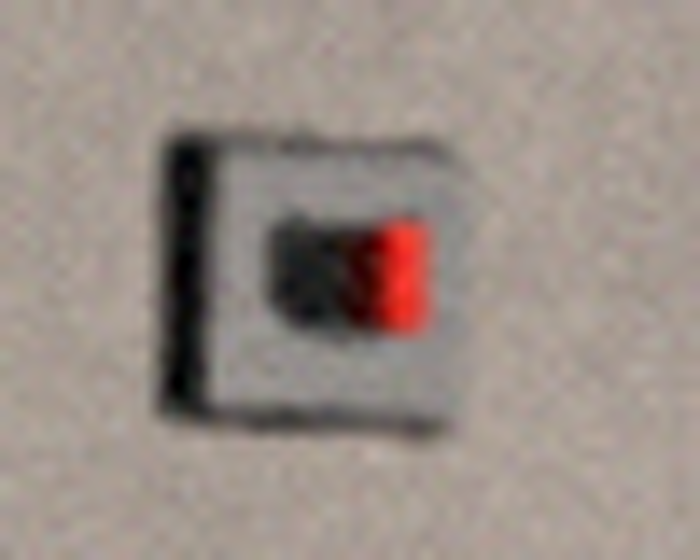

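View pics/a3.png

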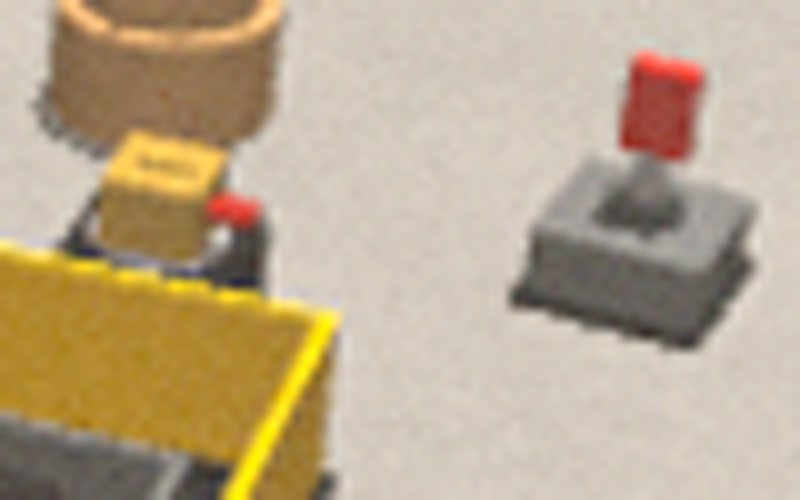

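```bash
python3 - <<'E'
from h import *
f=load('top0');g=load('side0')
a1=lambda x,y:((x+.5)/10-.5+320,(y+.5)/10-.5+178)
a2=lambda x,y:((x+.5)/14-.5+405,(y+.5)/14-.5+225)
a3=lambda x,y:((x+.5)/10-.5+335,(y+.5)/10-.5+150)
C=[onz(f,*a1(*p),68)[:2] for p in[(92,103),(543,75),(577,500),(124,533)]]
C=np.array(C);print(C.round(1),'ctr',C.mean(0))
print('sides',[np.linalg.norm(C[i]-C[(i+1)%4]).round(1) for i in range(4)])
print('yaw x',np.arctan2(*(C[1]-C[2])[::-1]),np.arctan2(*(C[0]-C[3])[::-1]),'yaw y',np.arctan2(*(C[0]-C[1])[::-1])-np.pi/2,np.arctan2(*(C[3]-C[2])[::-1])-np.pi/2)
print('slot top',onz(f,*a1(671,270),90.5),'tri',tri(f,a1(671,270),g,a3(165,163)))
print('slot yaw',np.subtract(onz(f,*a1(668,242),90.5),onz(f,*a1(673,299),90.5)))
print('tongue',onz(f,*a1(670,352),85))
T=[onz(f,*a1(*p),90.5)[:2].round(1) for p in[(613,212),(725,210),(728,325),(617,328)]];print('camtop',T,np.mean(T,0))
print('key top',onz(f,*a2(408,277),70),tri(f,a2(408,277),g,a3(670,66)))
K=[onz(f,*a2(*p),70)[:2].round(1) for p in[(388,220),(430,220),(430,333),(388,333)]];print(K)
# stand top: left edge x=212, right 462, rows 152..410
S=[onz(f,*a2(*p),30)[:2].round(1) for p in[(218,150),(462,160),(455,412),(208,405)]];print('stand',S,np.mean(S,0))
P=[onz(g,*a3(*p),30)[:2].round(1) for p in[(590,158),(755,210),(705,272),(532,230)]];print('stand side',P,np.mean(P,0))
hsv=cv2.cvtColor(f['frame'],cv2.COLOR_RGB2HSV).astype(int)
E
```

```text
[[ 621.8   -3.4]
 [ 635.3 -155.7]
 [ 492.  -168.3]
 [ 477.5  -16.9]] ctr [556.63640206 -86.06275614]
sides [np.float64(152.9), np.float64(143.9), np.float64(152.1), np.float64(144.8)]
yaw x 0.08762068513059625 0.09307903043739188 yaw y 0.0886577238222952 0.09505176181004593
slot top [ 567.52607612 -195.6392255    90.5       ] tri (array([ 566.67722157, -196.21786022,   89.01000851]), np.float64(2.1343938148509096))
slot yaw [18.97423483  1.76102374  0.        ]
tongue [ 540.74820761 -196.38851164   85.        ]
camtop [array([ 586.4, -176.1]), array([ 588. , -213.6]), array([ 549.7, -214.8]), array([ 547.8, -177.7])] [ 567.975 -195.55 ]
key top [ 439.61238498 -359.24986791   70.        ] (array([ 438.07937614, -354.85934937,   86.74938485]), np.float64(2.1151630145744917))
[array([ 453.2, -354.4]), array([ 453.3, -364.7]), array([ 426.3, -364.6]), array([ 426.2, -354.3])]
stand [array([ 471.1, -322.8]), array([ 469.8, -383.9]), array([ 408., -382.]), array([ 408.7, -320.4])] [ 439.4   -352.275]
stand side [array([ 466. , -381.6]), array([ 401.5, -371.9]), array([ 405.5, -318.4]), array([ 468.6, -318. ])] [ 435.4   -347.475]
```

```bash
python3 - <<'E'
from h import *
f=load('top0');g=load('side0')
im=cv2.convertScaleAbs(f['frame'][230:280,200:270,::-1],alpha=1.4)
cv2.imwrite('pics/b1.png',cv2.resize(im,None,fx=10,fy=10,interpolation=cv2.INTER_CUBIC))
E
```

```text
(no output)
```

View pics/b1.png

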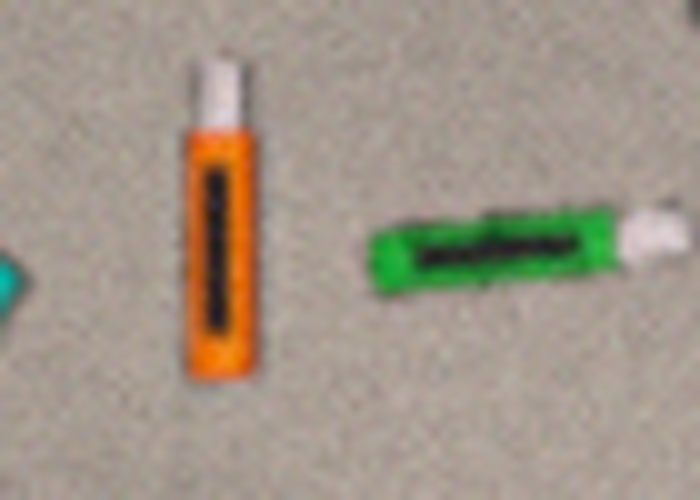

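```bash
python3 - <<'E'
from h import *
f=load('top0')
b=lambda x,y:((x+.5)/10-.5+200,(y+.5)/10-.5+230)
n=onz(f,*b(221,60),15);t=onz(f,*b(223,379),20);l=onz(f,*b(187,250),20);r=onz(f,*b(257,250),20)
print(n,t,(n+t)/2,np.linalg.norm(n-t),'w',l,r, 'green',onz(f,*b(370,260),20), 'turq', onz(f,*b(30,283),20))
a2=lambda x,y:((x+.5)/14-.5+405,(y+.5)/14-.5+225)
print('key',onz(f,*a2(409,277),86))
E
```

```text
[454.80806324 358.90013654  15.        ] [346.16837672 352.77697522  20.        ] [400.48821998 355.83855588  17.5       ] 108.92692316923606 w [389.54081752 366.90208892  20.        ] [390.21399223 342.90537579  20.        ] green [387.88434891 304.10534471  20.        ] turq [376.77621884 420.35958268  20.        ]
key [ 439.13810383 -355.07482913   86.        ]
```

```bash

python3 -m creep '[0.15,0.88,0,0,0,0.174,0.48, 0.15,0.88,0,0,0,0.174,0.48, 0.15,0.88,0,0,0,0.174,0.48, 0.15,0.88,0,0,0,0.174,0.48,0.15,0.88,0,0,0,0.174,0.48]' 10
```

```text
clock: 0.6
eef_pos: [276.7, -339.1, 205.3]
ee_rot: [-0.337, 0.622, -0.621, 0.338]
force: [0.2, -0.1, 0.2]
gripper_width: 57.8
```

```bash

python3 -m creep '[0.15,0.88,0,0,0,0.174,0.48, 0.15,0.88,0,0,0,0.174,0.48, 0.15,0.88,0,0,0,0.174,0.48, 0.15,0.88,0,0,0,0.174,0.48]'
python3 -m creep '[0.15,0.88,0,0,0,0.174,0.48, 0.15,0.88,0,0,0,0.174,0.48, 0.15,0.88,0,0,0,0.174,0.48, 0.15,0.88,0,0,0,0.174,0.48,0.15,0.88,0,0,0,0.174,0.48]'
python3 -m creep '[0.15,0.88,0,0,0,0.174,0.48, 0.15,0.88,0,0,0,0.174,0.48, 0.15,0.88,0,0,0,0.174,0.48, 0.15,0.88,0,0,0,0.174,0.48]'
python3 -m creep '[0.15,0.88,0,0,0,0.174,0.48, 0.15,0.88,0,0,0,0.174,0.48, 0.15,0.88,0,0,0,0.174,0.48, 0.15,0.88,0,0,0,0.174,0.48,0.15,0.88,0,0,0,0.174,0.48]'
python3 - <<'E'
from h import *
s=st();print(s['eef_pos'],R.from_quat(s['ee_rot']).as_matrix().round(3),s['joint_positions'].round(2))
E
```

```text
clock: 1.0
eef_pos: [306.7, -165.2, 205.3]
ee_rot: [-0.492, 0.508, -0.507, 0.493]
force: [-0.9, -1.1, -0.0]
gripper_width: 45.2
clock: 1.5
eef_pos: [337.8, 11.0, 205.6]
ee_rot: [-0.611, 0.355, -0.355, 0.612]
force: [-0.5, 0.2, 0.9]
gripper_width: 45.3
clock: 1.9
eef_pos: [368.8, 186.3, 205.4]
ee_rot: [-0.684, 0.177, -0.178, 0.685]
force: [-0.1, 0.3, -0.0]
gripper_width: 45.1
clock: 2.4
eef_pos: [399.4, 362.9, 204.4]
ee_rot: [-0.707, -0.013, 0.012, 0.707]
force: [-0.4, -1.0, 0.1]
gripper_width: 45.1
[399.44514236 362.91338281 204.40349916] [[ 0.999  0.001 -0.036]
 [ 0.036  0.     0.999]
 [ 0.001 -1.     0.   ]] [ 0.61  0.22  1.58  0.    1.34 -1.  ]
```

```bash

python3 -m creep '[0.005,-0.037,-0.2,0,0,0,0.48, 0.005,-0.037,-0.45,0,0,0,0.48, 0.005,-0.037,-0.7,0,0,0,0.48, 0.005,-0.037,-0.9,0,0,0,0.48, 0.005,-0.037,-0.9,0,0,0,0.48]'
python3 - <<'E'
from h import *
grab('side','s1');grab('top','t1')
f=load('s1');im=cv2.convertScaleAbs(f['frame'][230:360,240:400,::-1],alpha=1.4)
a=cv2.resize(im,None,fx=4,fy=4)
cv2.imwrite('pics/s1z.png',a)
E
```

```text
clock: 2.9
eef_pos: [394.8, 348.2, 20.8]
ee_rot: [0.71, 0.008, -0.015, -0.704]
force: [-0.7, -0.7, 0.3]
gripper_width: 45.2
```

View pics/s1z.png

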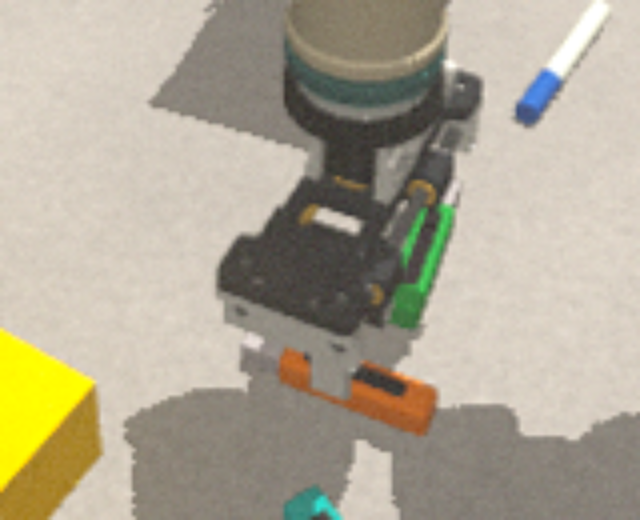

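```bash
python3 - <<'E'
from h import *
s=st();print(s['eef_pos'],R.from_quat(s['ee_rot']).as_matrix().round(3),s['force'])
E
```

```text
[398.83143403 351.83414195  25.7135502 ] [[ 0.999 -0.001 -0.032]
 [ 0.032 -0.001  0.999]
 [-0.001 -1.    -0.001]] [0.68446641 0.39370291 0.32538337]
```

```bash

python3 -m creep '[0.01,0.012,-0.06,0,0,0,0.48, 0.01,0.012,-0.113,0,0,0,0.48, 0.01,0.012,-0.113,0,0,0,0.48, 0.01,0.012,-0.113,0,0,0,0, 0.01,0.012,-0.113,0,0,0,0, 0.01,0.012,-0.113,0,0,0,0]' 25
python3 -m creep '[0,0,0,0,0,0,0, 0,0,0,0,0,0,0]'
```

```text
clock: 3.6
eef_pos: [400.1, 356.0, 3.4]
ee_rot: [-0.707, -0.013, 0.012, 0.707]
force: [0.1, -0.1, 0.2]
gripper_width: 24.2
clock: 3.8
eef_pos: [400.1, 356.0, 3.3]
ee_rot: [-0.707, -0.013, 0.012, 0.707]
force: [-0.3, 1.1, 1.9]
gripper_width: 21.4
```

```bash

python3 -m creep '[0,0,0.1,0,0,0,0, 0,0,0.35,0,0,0,0, 0,0,0.6,0,0,0,0, 0,0,0.85,0,0,0,0, 0,0,1,0,0,0,0,0,0,1,0,0,0,0]'
python3 -m creep '[0,-0.75,0,0,0,0,0, 0,-0.75,0,0,0,0,0, 0,-0.75,0,0,0,0,0, 0,-0.75,0,0,0,0,0]'
python3 - <<'E'
from h import *
grab('side','s2')
f=load('s2');im=f['frame'][100:340,240:440,::-1]
cv2.imwrite('pics/s2z.png',cv2.resize(im,None,fx=2.5,fy=2.5))
E
```

```text
clock: 4.4
eef_pos: [402.4, 357.4, 207.9]
ee_rot: [-0.705, -0.016, 0.009, 0.709]
force: [-0.5, 0.1, -0.3]
gripper_width: 21.5
clock: 4.8
eef_pos: [398.2, 200.2, 201.2]
ee_rot: [0.709, 0.009, -0.012, -0.706]
force: [-0.2, 0.6, -0.7]
gripper_width: 21.4
```

View pics/s2z.png

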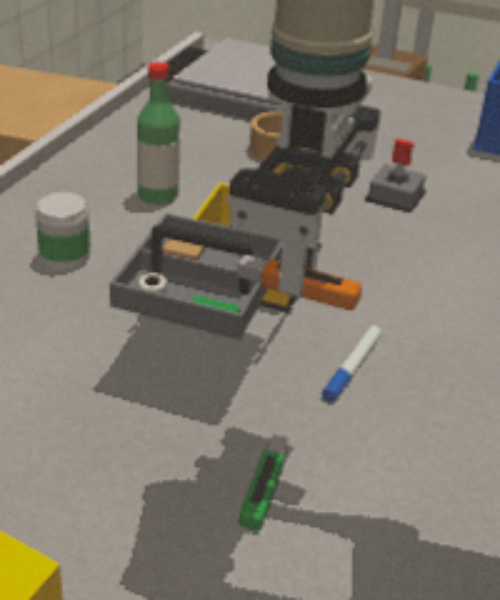

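```bash

python3 -m creep '[0,-0.75,0,0,0,0.009,0, 0,-0.75,0,0,0,0.009,0, 0,-0.75,0,0,0,0.009,0, 0,-0.75,0,0,0,0.009,0]'
python3 -m creep '[0,-0.75,0,0,0,0.009,0, 0,-0.75,0,0,0,0.009,0, 0,-0.75,0,0,0,0.009,0, 0,-0.75,0,0,0,0.009,0]'
python3 -m creep '[0.2,0,0,0,0,0,0, 0.4,0,0,0,0,0,0, 0.6,0,0,0,0,0,0, 0.785,0,0,0,0,0,0, 0.785,0,0,0,0,0,0,0.785,0,0,0,0,0,0]'
python3 - <<'E'
from h import *
s=st();print(s['eef_pos'],R.from_quat(s['ee_rot']).as_matrix().round(3),s['joint_positions'].round(2))
E
```

```text
clock: 5.25
eef_pos: [400.0, 51.4, 202.0]
ee_rot: [0.708, 0.02, -0.021, -0.706]
force: [0.4, 1.1, -0.6]
gripper_width: 21.8
clock: 5.65
eef_pos: [401.0, -98.6, 202.2]
ee_rot: [0.707, 0.03, -0.03, -0.706]
force: [0.6, 1.1, -0.4]
gripper_width: 22.0
clock: 6.25
eef_pos: [557.1, -91.6, 201.2]
ee_rot: [-0.706, -0.032, 0.035, 0.707]
force: [0.2, -0.2, -0.8]
gripper_width: 21.5
[557.08745572 -91.59059546 201.23702251] [[ 0.996 -0.003 -0.095]
 [ 0.095  0.002  0.996]
 [-0.003 -1.     0.002]] [-0.29  0.26  1.53  0.    1.35 -1.95]
```

```bash

python3 -m creep '[0,0,-0.15,0,0,0,0, 0,0,-0.3,0,0,0,0, 0,0,-0.5,0,0,0,0, 0,0,-0.7,0,0,0,0, 0,0,-0.85,0,0,0,0, 0,0,-0.85,0,0,0,0]'
python3 - <<'E'
from h import *
grab('top','t3')
f=load('t3');im=cv2.convertScaleAbs(f['frame'][170:245,300:400,::-1],alpha=1.4)
cv2.imwrite('pics/t3z.png',cv2.resize(im,None,fx=7,fy=7,interpolation=cv2.INTER_CUBIC))
grab('side','s3')
f=load('s3');im=f['frame'][100:260,260:440,::-1]
cv2.imwrite('pics/s3z.png',cv2.resize(im,None,fx=3.5,fy=3.5))
s=st();print(s['eef_pos'],s['force'])
E
```

```text
clock: 6.85
eef_pos: [551.8, -91.8, 29.2]
ee_rot: [-0.705, -0.029, 0.036, 0.708]
force: [-0.1, 0.3, -0.5]
gripper_width: 21.7
[556.21934788 -93.42095315  33.29165921] [0.43539333 0.24531128 0.35579592]
```

View pics/t3z.png

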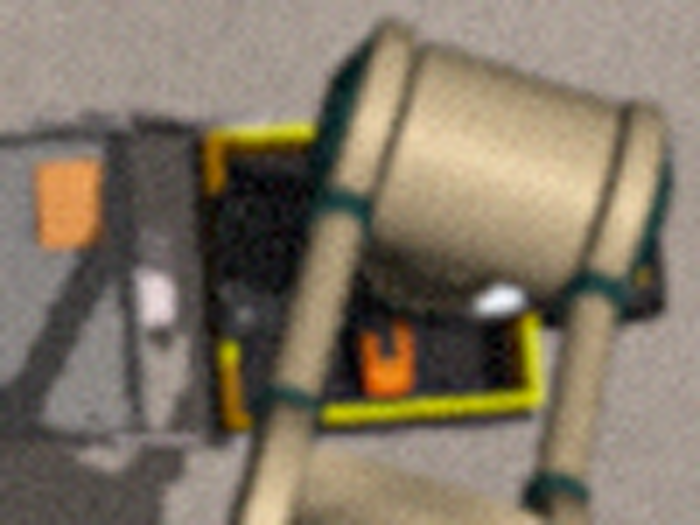

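View pics/s3z.png

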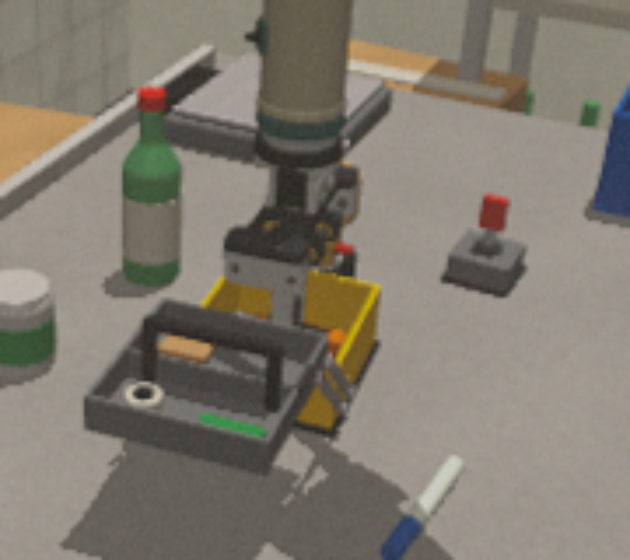

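The top view shows the cutter's tail at about (388,365) in the crop, inside the compartment with a gap to the rim. I'll lower it slowly from here.

```bash

python3 -m creep '[0,0,-0.04,0,0,0,0, 0,0,-0.08,0,0,0,0, 0,0,-0.1,0,0,0,0, 0,0,-0.11,0,0,0,0,0,0,-0.115,0,0,0,0, 0,0,-0.115,0,0,0,0]'
python3 -m creep '[0,0,-0.003,0,0,0,0, 0,0,-0.006,0,0,0,0,0,0,-0.006,0,0,0,0]'
```

```text
clock: 7.55
eef_pos: [556.9, -94.4, 9.9]
ee_rot: [-0.706, -0.032, 0.032, 0.706]
force: [-0.4, -0.1, 0.1]
gripper_width: 21.9
clock: 7.85
eef_pos: [556.9, -94.4, 8.7]
ee_rot: [-0.706, -0.032, 0.032, 0.706]
force: [0.2, 0.6, -0.5]
gripper_width: 22.1
```

```bash

python3 -m creep '[0,0,-0.004,0,0,0,0, 0,0,-0.007,0,0,0,0,0,0,-0.007,0,0,0,0]'
python3 - <<'E'
from h import *
s=st();print(s['force'],s['eef_pos'])
E
```

```text
clock: 8.15
eef_pos: [557.0, -94.4, 8.3]
ee_rot: [0.706, 0.033, -0.032, -0.706]
force: [-0.6, 0.9, 6.0]
gripper_width: 21.6
[-0.59574892  0.94189151  5.95777006] [557.03591262 -94.39011223   8.3165674 ]
```

```bash

python3 -m creep '[0,0,0,0,0,0,0.3, 0,0,0,0,0,0,0.45, 0,0,0,0,0,0,0.45]'
python3 -m creep '[0,0,0.05,0,0,0,0.45, 0,0,0.25,0,0,0,0.45, 0,0,0.5,0,0,0,0.45, 0,0,0.75,0,0,0,0.45, 0,0,0.98,0,0,0,0.45,0,0,0.98,0,0,0,0.45]'
python3 -m creep '[-0.6,0,0,0,0,0,0.45, -0.6,0,0,0,0,0,0.45, -0.6,0,0,0,0,0,0.45]'
python3 - <<'E'
from h import *
grab('top','t4')
f=load('t4');im=cv2.convertScaleAbs(f['frame'][170:245,300:400,::-1],alpha=1.4)
cv2.imwrite('pics/t4z.png',cv2.resize(im,None,fx=7,fy=7,interpolation=cv2.INTER_CUBIC))
E
```

```text
clock: 8.45
eef_pos: [556.9, -94.3, 7.2]
ee_rot: [-0.706, -0.032, 0.032, 0.706]
force: [0.3, 0.7, 0.0]
gripper_width: 40.0
clock: 9.05
eef_pos: [561.1, -95.5, 211.3]
ee_rot: [0.708, 0.038, -0.028, -0.705]
force: [0.6, -1.0, 0.1]
gripper_width: 42.6
clock: 9.35
eef_pos: [431.9, -93.2, 202.5]
ee_rot: [-0.706, -0.031, 0.034, 0.707]
force: [0.4, 0.4, -0.1]
gripper_width: 42.0
```

View pics/t4z.png

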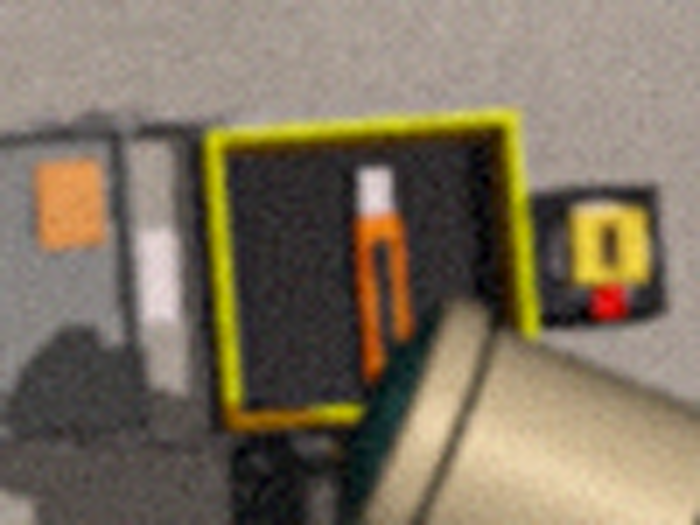

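```bash
python3 - <<'E'
from h import *
s=st();print(s['eef_pos'],s['joint_positions'].round(2))
y=.091;c=np.array([556.6,-86.1]);X=np.array([np.cos(y),np.sin(y)]);Y=np.array([-np.sin(y),np.cos(y)])
for n in('top0','side0'):
    f=load(n);im=np.ascontiguousarray(f['frame'][:,:,::-1])
    o=(260,170) if n=='top0' else (270,170); k=7 if n=='top0' else 6
    z=cv2.resize(im[o[1]:o[1]+80,o[0]:o[0]+100],None,fx=k,fy=k,interpolation=cv2.INTER_CUBIC)
    for a in(-44,0,44):
        P=np.r_[c+a*X+189*Y,151];p=proj(f,P);cv2.circle(z,tuple(int((p[i]+.5-o[i])*k) for i in(0,1)),4,(0,0,255),1)
    cv2.imwrite(f'pics/h_{n}.png',z)
E
```

```text
[430.19259244 -93.08395161 202.71672401] [-0.37  0.08  1.77 -0.    1.3  -2.03]
```

View pics/h_top0.png

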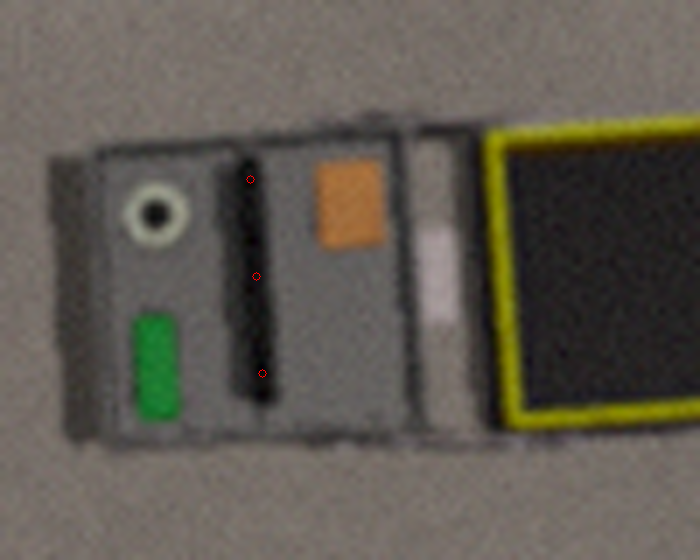

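View pics/h_side0.png

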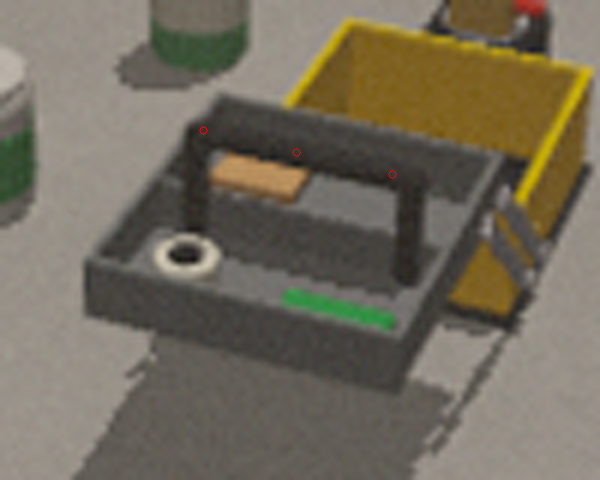

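```bash

python3 -m creep '[0.515,0.98,0,0,0,0,0.45, 0.515,0.98,0,0,0,0,0.45, 0.515,0.98,0,0,0,0,0.45, 0.515,0.98,0,0,0,0,0.45, 0.515,0.98,0,0,0,0,0.45, 0.515,0.98,0,0,0,0,0.45,0.515,0.98,0,0,0,0,0.45]' 20
python3 - <<'E'
from h import *
s=st();print(s['eef_pos'],R.from_quat(s['ee_rot']).as_matrix().round(3),s['joint_positions'].round(2))
E
```

```text
clock: 10.1
eef_pos: [539.6, 101.6, 202.6]
ee_rot: [0.707, 0.032, -0.034, -0.706]
force: [-0.0, 0.9, -0.4]
gripper_width: 42.4
[539.57409099 101.62067533 202.56113656] [[ 0.996 -0.002 -0.093]
 [ 0.093 -0.001  0.996]
 [-0.002 -1.    -0.001]] [ 0.06  0.24  1.56 -0.    1.34 -1.6 ]
```

```bash

python3 -m creep '[0,0,-0.12,0,0,0,0.45, 0,0,-0.24,0,0,0,0.45, 0,0,-0.35,0,0,0,0.45, 0,0,-0.35,0,0,0,0.45, 0,0,-0.35,0,0,0,0, 0,0,-0.35,0,0,0,0, 0,0,-0.35,0,0,0,0, 0,0,-0.35,0,0,0,0]'
python3 - <<'E'
from h import *
s=st();print(s['eef_pos'],s['force'])
a0=.785;c0=np.array([0,120*np.cos(a0),120*np.sin(a0)])
for lo,hi in((0,.7),(.7,1.3),(1.3,1.83)):
  print('call')
  for q in np.linspace(lo,hi,5)[1:]:
    p=lambda q:np.array([120*np.cos(a0+q),120*np.sin(a0+q)])
    d=p(q)-p(lo); w=np.array([-np.sin(.091)*d[0],np.cos(.091)*d[0],d[1]])
    print((w/200).round(3))
E
```

```text
clock: 10.9
eef_pos: [540.5, 101.6, 134.3]
ee_rot: [-0.706, -0.033, 0.032, 0.706]
force: [-0.6, 0.6, -0.4]
gripper_width: 13.5
[540.4740109  101.59149708 134.29942361] [-0.56551451  0.63544747 -0.40479333]
call
[ 0.007 -0.08   0.067]
[ 0.016 -0.17   0.12 ]
[ 0.025 -0.269  0.156]
[ 0.034 -0.371  0.174]
call
[ 0.008 -0.09   0.001]
[ 0.016 -0.178 -0.012]
[ 0.024 -0.264 -0.037]
[ 0.031 -0.345 -0.075]
call
[ 0.006 -0.066 -0.044]
[ 0.011 -0.126 -0.096]
[ 0.016 -0.178 -0.155]
[ 0.02  -0.223 -0.221]
```

```bash

python3 -m creep '[0,0,0,0,0,0,0, 0.003,-0.04,0.035,0,0,0,0, 0.007,-0.08,0.067,0,0,0,0, 0.016,-0.17,0.12,0,0,0,0, 0.025,-0.269,0.156,0,0,0,0, 0.034,-0.371,0.174,0,0,0,0, 0.034,-0.371,0.174,0,0,0,0]'
python3 - <<'E'
from h import *
s=st();print(s['eef_pos'],s['force'])
grab('side','s5')
f=load('s5');im=f['frame'][100:260,260:440,::-1]
cv2.imwrite('pics/s5z.png',cv2.resize(im,None,fx=3.5,fy=3.5))
E
```

```text
clock: 11.6
eef_pos: [547.7, 26.8, 169.0]
ee_rot: [-0.706, -0.033, 0.031, 0.707]
force: [0.0, 1.1, 2.6]
gripper_width: 11.0
[547.69574708  26.76251569 168.99321628] [0.01970994 1.14237728 2.59946204]
```

View pics/s5z.png

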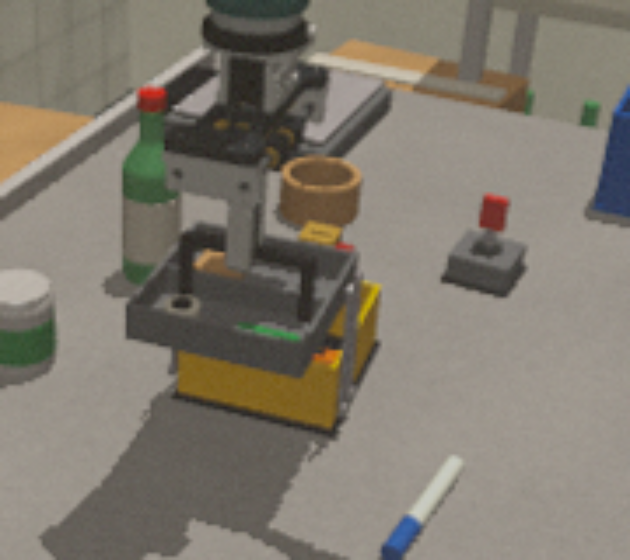

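The tray follows the gripper, with its handle held at about (245,250) in the crop. I'll carry on over the arc.

```bash

python3 -m creep '[0.008,-0.09,0.001,0,0,0,0, 0.016,-0.178,-0.012,0,0,0,0, 0.024,-0.264,-0.037,0,0,0,0, 0.031,-0.345,-0.075,0,0,0,0, 0.031,-0.345,-0.075,0,0,0,0]'
python3 -m creep '[0.003,-0.033,-0.022,0,0,0,0, 0.006,-0.066,-0.044,0,0,0,0, 0.011,-0.126,-0.096,0,0,0,0, 0.016,-0.178,-0.155,0,0,0,0, 0.018,-0.2,-0.19,0,0,0,0, 0.02,-0.223,-0.221,0,0,0,0, 0.02,-0.223,-0.221,0,0,0,0]'
python3 - <<'E'
from h import *
s=st();print(s['eef_pos'],s['force'])
E
```

```text
clock: 12.15
eef_pos: [554.3, -42.9, 152.9]
ee_rot: [0.707, 0.033, -0.031, -0.706]
force: [4.7, -2.4, -3.1]
gripper_width: 11.4
clock: 12.85
eef_pos: [558.2, -85.8, 108.7]
ee_rot: [-0.706, -0.033, 0.031, 0.707]
force: [6.4, 2.9, 2.6]
gripper_width: 11.1
[558.15720635 -85.84673806 108.69469306] [6.36312351 2.93292168 2.58138315]
```

```bash

python3 -m creep '[0,-0.008,-0.012,0,0,0,0, 0,-0.013,-0.023,0,0,0,0, 0,-0.013,-0.023,0,0,0,0]'
python3 - <<'E'
from h import *
s=st();print(s['eef_pos'],s['force'])
grab('side','s6')
f=load('s6');im=f['frame'][120:260,280:420,::-1]
cv2.imwrite('pics/s6z.png',cv2.resize(im,None,fx=4,fy=4))
E
```

```text
clock: 13.15
eef_pos: [558.3, -86.0, 107.6]
ee_rot: [-0.705, -0.034, 0.03, 0.708]
force: [-0.2, 9.0, 22.0]
gripper_width: 11.1
[558.34144196 -85.96979644 107.63554493] [-0.2332943   8.98424609 21.99448382]
```

View pics/s6z.png

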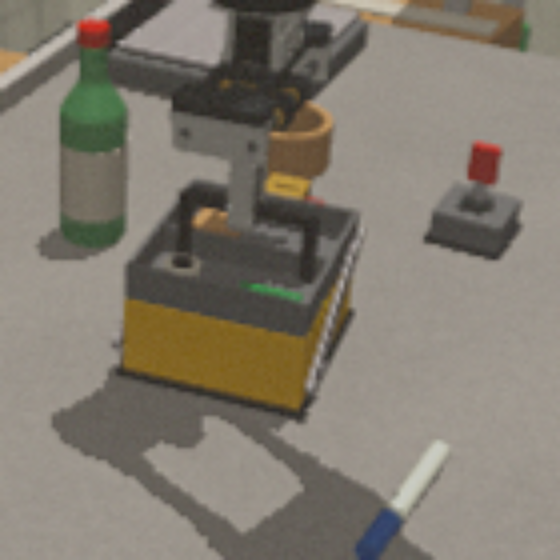

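```bash

python3 -m creep '[0,0.013,0.02,0,0,0,0, 0,0.013,0.02,0,0,0,0.4, 0,0.013,0.02,0,0,0,0.4, 0,0.013,0.02,0,0,0,0.4, 0,0.013,0.2,0,0,0,0.4, 0,0.013,0.4,0,0,0,0.4, 0,0.013,0.5,0,0,0,0.4, 0,0.013,0.5,0,0,0,0.4]'
python3 -m creep '[-0.3,-0.67,0,0,0,-0.035,0.4, -0.3,-0.67,0,0,0,-0.035,0.4, -0.3,-0.67,0,0,0,-0.035,0.4, -0.3,-0.67,0,0,0,-0.035,0.4, -0.3,-0.67,0,0,0,-0.035,0.4]'
python3 -m creep '[-0.3,-0.67,0,0,0,0,0.4, -0.3,-0.67,0,0,0,0,0.4, -0.3,-0.67,0,0,0,0,0.4, -0.3,-0.67,0,0,0,0,0.4, -0.3,-0.67,0,0,0,0,0.4,-0.3,-0.67,0,0,0,0,0.4]'
python3 - <<'E'
from h import *
s=st();print(s['eef_pos'],R.from_quat(s['ee_rot']).as_matrix().round(3),s['joint_positions'].round(2))
grab('top','t7')
f=load('t7');im=cv2.convertScaleAbs(f['frame'][160:260,290:450,::-1],alpha=1.3)
cv2.imwrite('pics/t7z.png',cv2.resize(im,None,fx=5,fy=5,interpolation=cv2.INTER_CUBIC))
grab('side','s7')
f=load('s7');im=cv2.convertScaleAbs(f['frame'][120:220,310:430,::-1],alpha=1.3)
cv2.imwrite('pics/s7z.png',cv2.resize(im,None,fx=5,fy=5,interpolation=cv2.INTER_CUBIC))
E
```

```text
clock: 14.0
eef_pos: [558.2, -87.0, 206.9]
ee_rot: [0.707, 0.034, -0.031, -0.706]
force: [0.1, 0.6, -0.5]
gripper_width: 37.8
clock: 14.5
eef_pos: [495.4, -220.4, 202.3]
ee_rot: [-0.706, 0.009, -0.006, 0.708]
force: [0.9, 0.2, -0.3]
gripper_width: 37.3
clock: 15.1
eef_pos: [437.5, -352.1, 203.5]
ee_rot: [-0.706, 0.006, -0.006, 0.708]
force: [-0.5, -0.3, 0.4]
gripper_width: 37.6
[ 437.49691924 -352.10096146  203.5497482 ] [[ 1.    -0.001  0.016]
 [-0.016  0.002  1.   ]
 [-0.001 -1.     0.002]] [-0.8   0.26  1.54  0.    1.35 -2.36]
```

View pics/t7z.png

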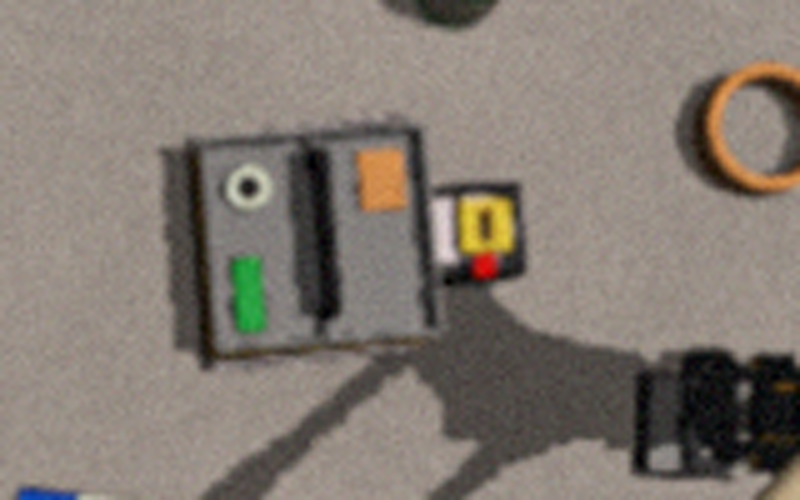

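View pics/s7z.png

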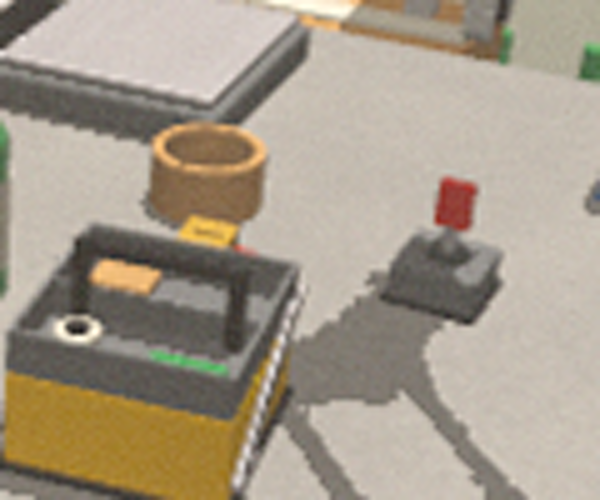

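```bash

python3 -m creep '[0.005,-0.014,-0.2,0,0,0,0.4, 0.005,-0.014,-0.4,0,0,0,0.4, 0.005,-0.014,-0.55,0,0,0,0.4, 0.005,-0.014,-0.65,0,0,0,0.4, 0.005,-0.014,-0.71,0,0,0,0.4, 0.005,-0.014,-0.76,0,0,0,0.4, 0.005,-0.014,-0.76,0,0,0,0.4]' 15
python3 - <<'E'
from h import *
s=st();print(s['eef_pos'],s['force'])
grab('side','s8')
f=load('s8');im=cv2.convertScaleAbs(f['frame'][120:220,340:460,::-1],alpha=1.3)
cv2.imwrite('pics/s8z.png',cv2.resize(im,None,fx=5,fy=5,interpolation=cv2.INTER_CUBIC))
f=load('t7');g=load('s7')
for z in (0,):
  y=.091;c=np.array([556.6,-86.1]);X=np.array([np.cos(y),np.sin(y)])
  print([(proj(f,np.r_[c+a*X,126])-[290,160])*5 for a in(-44,44)],[(proj(g,np.r_[c+a*X,126])-[310,120])*5 for a in(-44,44)])
E
```

```text
clock: 15.9
eef_pos: [437.9, -356.1, 51.7]
ee_rot: [-0.707, 0.006, -0.006, 0.707]
force: [0.3, 0.5, -0.1]
gripper_width: 37.9
[ 437.94100251 -356.12960913   51.65054068] [ 0.30464227  0.51250096 -0.0819791 ]
[array([329.39741247, 297.26759187]), array([318.78749424, 161.97873464])] [array([224.77164472, 268.63175385]), array([ 87.3817852 , 240.33888341])]
```

View pics/s8z.png

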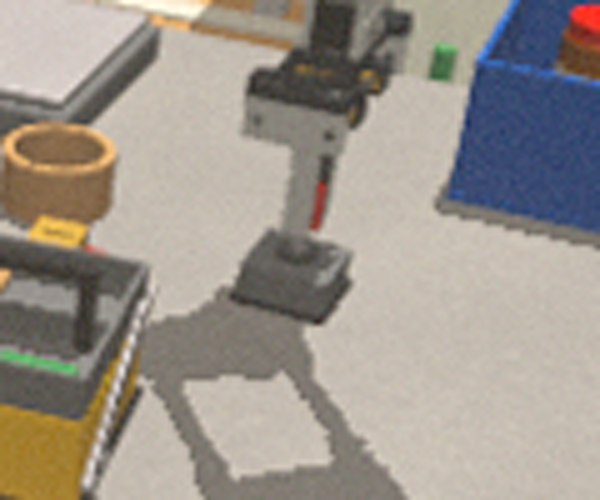

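```bash

python3 -m creep '[0,0,0,0,0,0,0, 0,0,0,0,0,0,0, 0,0,0,0,0,0,0, 0,0,0,0,0,0,0]' 30
python3 -m creep '[0,0,0,0,0,0,0, 0,0,0.03,0,0,0,0, 0,0,0.07,0,0,0,0, 0,0,0.2,0,0,0,0, 0,0,0.4,0,0,0,0, 0,0,0.6,0,0,0,0, 0,0,0.6,0,0,0,0, 0,0,0.6,0,0,0,0]'
python3 - <<'E'
from h import *
s=st();print(s['eef_pos'],s['force'],R.from_quat(s['ee_rot']).as_matrix().round(3))
grab('side','s9')
f=load('s9');im=cv2.convertScaleAbs(f['frame'][60:160,340:460,::-1],alpha=1.3)
cv2.imwrite('pics/s9z.png',cv2.resize(im,None,fx=6,fy=6,interpolation=cv2.INTER_CUBIC))
p=s['eef_pos'];print(proj(f,p),(proj(f,p)-[340,60])*6,(proj(f,p-[0,0,35])-[340,60])*6)
E
```

```text
clock: 16.35
eef_pos: [437.9, -356.3, 52.7]
ee_rot: [-0.707, 0.006, -0.007, 0.708]
force: [0.3, 1.9, 0.0]
gripper_width: 9.8
clock: 17.15
eef_pos: [438.3, -357.9, 173.8]
ee_rot: [0.708, -0.006, 0.007, -0.706]
force: [-0.3, 0.3, -0.6]
gripper_width: 10.0
[ 438.31302997 -357.85555433  173.78091149] [-0.27913204  0.30587366 -0.6145557 ] [[ 1.     0.002  0.018]
 [-0.018 -0.003  1.   ]
 [ 0.002 -1.    -0.003]]
[405.23238782 132.86725009] [391.39432691 437.20350053] [381.97010148 493.71364034]
```

View pics/s9z.png

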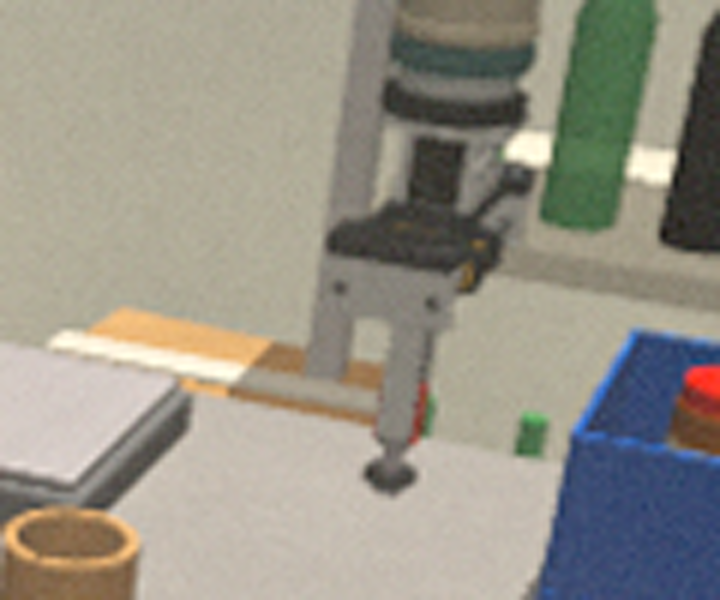

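```bash

python3 -m creep '[0.645,0.805,0,0,0,0.034,0, 0.645,0.805,0,0,0,0.034,0, 0.645,0.805,0,0,0,0.034,0, 0.645,0.805,0,0,0,0.034,0, 0.645,0.805,0,0,0,0.034,0, 0.645,0.805,0,0,0,0.034,0, 0.645,0.805,0,0,0,0.034,0, 0.645,0.805,0,0,0,0.034,0]'
python3 - <<'E'
from h import *
grab('side','s10')
s=st();print(s['eef_pos'],s['force'],R.from_quat(s['ee_rot']).as_matrix().round(3))
f=load('s10');im=cv2.convertScaleAbs(f['frame'][110:185,310:390,::-1],alpha=1.4)
cv2.imwrite('pics/s10z.png',cv2.resize(im,None,fx=8,fy=8,interpolation=cv2.INTER_CUBIC))
E
```

```text
clock: 18.0
eef_pos: [565.7, -197.2, 171.6]
ee_rot: [-0.706, -0.03, 0.031, 0.706]
force: [0.0, 1.7, -0.8]
gripper_width: 9.8
[ 565.80573578 -197.26708291  171.92632329] [-0.6409956   0.33945577 -0.86253676] [[ 0.996 -0.001 -0.087]
 [ 0.087 -0.     0.996]
 [-0.001 -1.     0.   ]]
```

View pics/s10z.png

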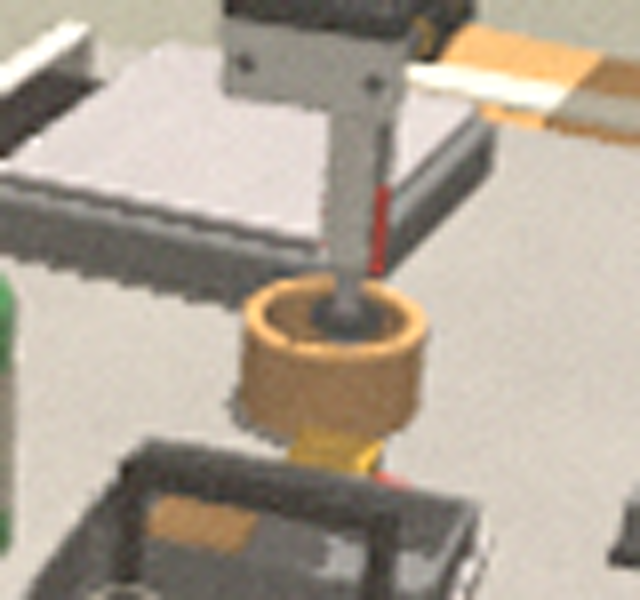

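```bash

python3 -m creep '[0.008,0.008,-0.06,0,0,0,0, 0.008,0.008,-0.12,0,0,0,0, 0.008,0.008,-0.17,0,0,0,0, 0.008,0.008,-0.17,0,0,0,0, 0.008,0.008,-0.17,0,0,0,0]'
python3 - <<'E'
from h import *
grab('side','s11');grab('top','t11')
s=st();print(s['eef_pos'],s['force'])
f=load('s11');im=cv2.convertScaleAbs(f['frame'][125:175,325:385,::-1],alpha=1.4)
cv2.imwrite('pics/s11z.png',cv2.resize(im,None,fx=12,fy=12,interpolation=cv2.INTER_CUBIC))
p=s['eef_pos']
for h in(0,20,36): print(h,(proj(f,p-[0,0,h])+.5-[325,125])*12)
print('slot',(proj(f,[567.3,-195.7,90.5])+.5-[325,125])*12)
f=load('t11');im=cv2.convertScaleAbs(f['frame'][170:240,350:430,::-1],alpha=1.4)
cv2.imwrite('pics/t11z.png',cv2.resize(im,None,fx=8,fy=8,interpolation=cv2.INTER_CUBIC))
E
```

```text
clock: 18.55
eef_pos: [568.2, -194.3, 137.6]
ee_rot: [-0.706, -0.031, 0.032, 0.707]
force: [0.6, -0.2, -0.9]
gripper_width: 9.8
[ 568.81874208 -194.46307816  138.58021983] [ 0.40626043 -0.42819071  0.24873914]
0 [318.4755622  335.26182829]
20 [313.07287776 401.20608399]
36 [308.82091477 453.09774142]
slot [312.40162971 491.18884781]
```

View pics/s11z.png

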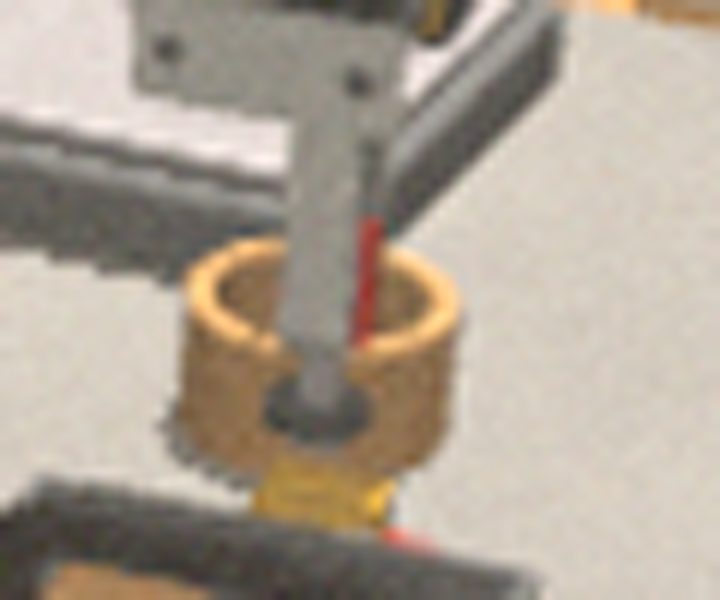

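View pics/t11z.png

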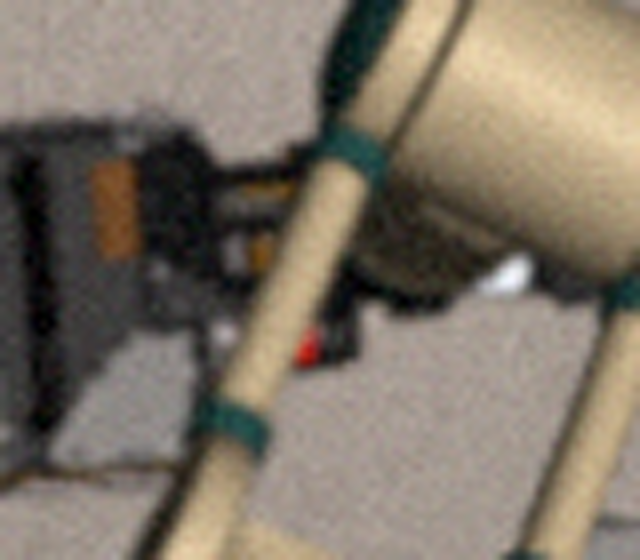

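```bash
python3 - <<'E'
from h import *
f=load('side0');g=load('s11')
a=cv2.resize(cv2.convertScaleAbs(f['frame'][155:180,338:366,::-1],alpha=1.4),None,fx=20,fy=20,interpolation=cv2.INTER_CUBIC)
b=cv2.resize(cv2.convertScaleAbs(g['frame'][145:170,338:366,::-1],alpha=1.8),None,fx=20,fy=20,interpolation=cv2.INTER_CUBIC)
for i in range(0,28,5):
    for m,y0 in((a,155),(b,145)): cv2.putText(m,str(338+i),(i*20+10,12),0,.4,(0,0,255)); cv2.line(m,(i*20+10,0),(i*20+10,499),(0,0,255),1)
cv2.imwrite('pics/c1.png',a);cv2.imwrite('pics/c2.png',b)
E
```

```text
(no output)
```

View pics/c1.png

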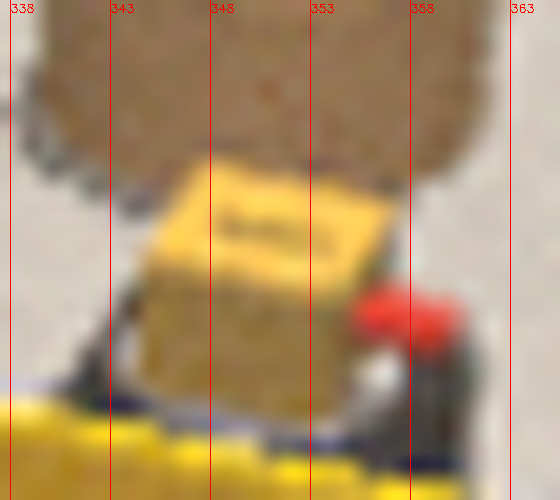

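View pics/c2.png

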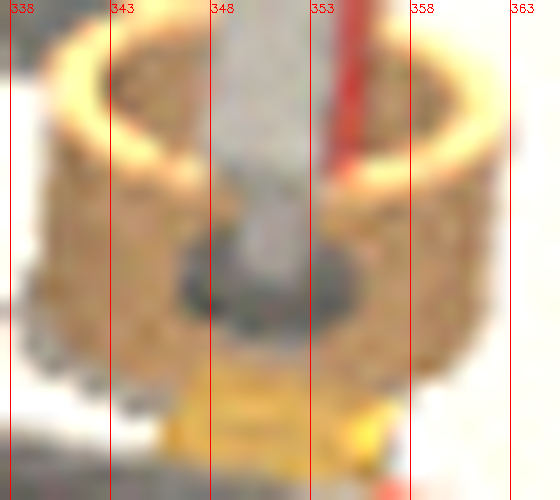

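```bash

python3 -m creep '[-0.009,-0.002,-0.03,0,0,0,0, -0.009,-0.002,-0.055,0,0,0,0, -0.009,-0.002,-0.07,0,0,0,0, -0.009,-0.002,-0.07,0,0,0,0, -0.009,-0.002,-0.07,0,0,0,0]'
python3 - <<'E'
from h import *
s=st();print(s['eef_pos'],s['force'],s['torque'])
E
```

```text
clock: 19.15
eef_pos: [566.7, -194.7, 124.2]
ee_rot: [-0.706, -0.031, 0.031, 0.706]
force: [-0.7, -0.0, -0.3]
gripper_width: 9.9
[ 566.71001647 -194.70728908  124.19775683] [-0.72967357 -0.04936744 -0.28322218] [ 0.0456435  -0.12415509  0.00926266]
```

Still no force with the tip at about 88, below the mouth at 90.5. I'll keep going down.

```bash

python3 -m creep '[0,0,-0.012,0,0,0,0, 0,0,-0.024,0,0,0,0, 0,0,-0.03,0,0,0,0, 0,0,-0.03,0,0,0,0]'
python3 - <<'E'
from h import *
s=st();print(s['eef_pos'],s['force'],s['torque'])
E
```

```text
clock: 19.55
eef_pos: [566.5, -194.6, 118.0]
ee_rot: [-0.706, -0.031, 0.032, 0.707]
force: [-0.5, -0.8, 0.0]
gripper_width: 9.6
[ 566.51287106 -194.63200523  118.01509929] [-0.48588509 -0.77631521  0.03657017] [ 0.07343754 -0.17575762 -0.02657798]
```

```bash

python3 -m creep '[0,0,-0.006,0,0,0,0, 0,0,-0.012,0,0,0,0, 0,0,-0.016,0,0,0,0, 0,0,-0.016,0,0,0,0]'
python3 - <<'E'
from h import *
s=st();print(s['eef_pos'],s['force'],s['torque'])
grab('side','s12')
f=load('s12');im=cv2.convertScaleAbs(f['frame'][125:175,325:385,::-1],alpha=1.4)
cv2.imwrite('pics/s12z.png',cv2.resize(im,None,fx=12,fy=12,interpolation=cv2.INTER_CUBIC))
E
```

```text
clock: 19.95
eef_pos: [566.6, -194.7, 114.9]
ee_rot: [-0.706, -0.031, 0.031, 0.706]
force: [-0.3, -0.6, -0.8]
gripper_width: 9.9
[ 566.58671667 -194.67890048  114.94216053] [-0.25843926 -0.63288694 -0.79817083] [ 0.10103292 -0.15755397  0.0097596 ]
```

View pics/s12z.png

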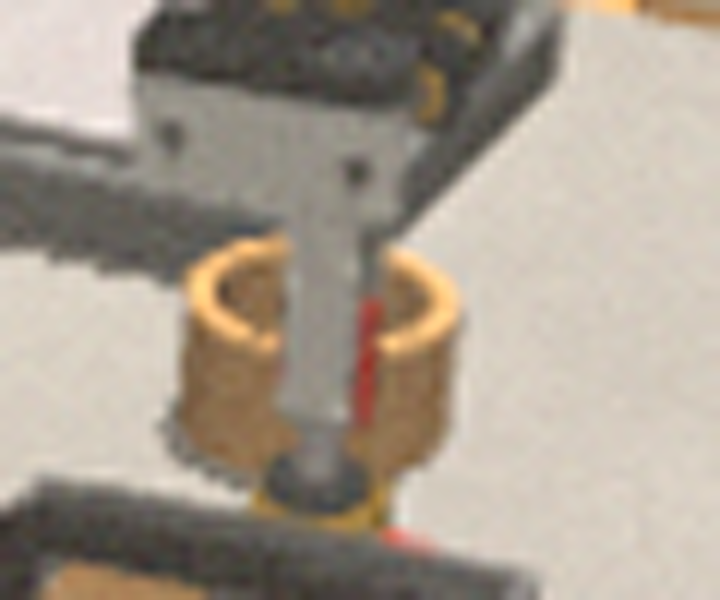

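```bash

python3 -m creep '[0,0,-0.004,0,0,0,0, 0,0,-0.008,0,0,0,0, 0,0,-0.012,0,0,0,0, 0,0,-0.012,0,0,0,0]'
python3 - <<'E'
from h import *
s=st();print(s['eef_pos'],s['force'],s['torque'])
E
```

```text
clock: 20.4
eef_pos: [566.7, -194.7, 113.0]
ee_rot: [-0.706, -0.031, 0.031, 0.706]
force: [-0.7, 1.5, 1.3]
gripper_width: 9.7
[ 566.73379389 -194.74366887  112.96743023] [-0.71485477  1.48851163  1.27279732] [ 0.05197263 -0.0214996   0.00485785]
```

```bash

python3 -m creep '[0,0,-0.004,0,0,0,0, 0,0,-0.008,0,0,0,0, 0,0,-0.008,0,0,0,0]'
python3 - <<'E'
from h import *
s=st();print(s['eef_pos'],s['force'],s['torque'])
E
```

```text
clock: 20.7
eef_pos: [566.9, -194.7, 112.8]
ee_rot: [0.707, 0.032, -0.031, -0.706]
force: [-1.8, 1.6, 8.5]
gripper_width: 9.8
[ 566.88656335 -194.74334202  112.79343377] [-1.84344933  1.56982093  8.52711341] [0.2680824  0.33517568 0.00641043]
```

```bash

python3 -m creep '[0,0,0.004,0,0,-0.04,0, 0,0,0.004,0,0,-0.08,0, 0,0,0.004,0,0,-0.12,0, -0.001,-0.001,0.004,0,0,-0.16,0, -0.002,-0.002,0.004,0,0,-0.2,0, -0.002,-0.002,0.004,0,0,-0.24,0,-0.002,-0.002,0.004,0,0,-0.24,0]' 40
python3 - <<'E'
from h import *
s=st();print(s['eef_pos'],s['force'],s['torque']); m=R.from_quat(s['ee_rot']).as_matrix();print(np.arctan2(m[1,2],m[0,2]))
E
```

```text
clock: 21.4
eef_pos: [567.2, -195.5, 112.8]
ee_rot: [0.668, -0.23, 0.232, -0.668]
force: [-0.2, 0.1, 4.9]
gripper_width: 9.7
[ 567.166397   -195.54700638  112.82905977] [-0.18934581  0.12961842  4.92577792] [-0.03339207 -0.14370121  0.05041536]
0.9059642987819212
```

```bash

python3 -m creep '[0,0,0,0,0,-0.04,0, 0,0,0,0,0,-0.08,0, -0.001,0,0,0,0,-0.12,0, -0.002,-0.001,0,0,0,-0.16,0, -0.003,-0.002,0,0,0,-0.2,0, -0.003,-0.002,0,0,0,-0.24,0,-0.003,-0.002,0,0,0,-0.24,0]'
python3 - <<'E'
from h import *
s=st();print(s['eef_pos'],s['force'],s['torque']); m=R.from_quat(s['ee_rot']).as_matrix();print(np.arctan2(m[1,2],m[0,2]))
E
```

```text
clock: 22.1
eef_pos: [566.9, -195.9, 112.8]
ee_rot: [-0.537, 0.459, -0.461, 0.537]
force: [1.8, 0.9, 5.4]
gripper_width: 9.7
[ 566.94162961 -195.87358127  112.82571336] [1.82332262 0.88666885 5.44460954] [ 0.00332944 -0.3476008   0.02430944]
0.15417174987948729
```

```bash

python3 -m creep '[0,0,0,0,0,-0.02,0, 0,0,0,0,0,-0.04,0, 0,0,0,0,0,-0.06,0, 0,0,0,0,0,-0.06,0]'
python3 - <<'E'
from h import *
s=st();print(s['force'],s['torque']); m=R.from_quat(s['ee_rot']).as_matrix();print(np.arctan2(m[1,2],m[0,2]))
E
python3 -m creep '[0,0,0,0,0,-0.015,0, 0,0,0,0,0,-0.03,0, 0,0,0,0,0,-0.03,0]'
python3 - <<'E'
from h import *
s=st();print(s['force'],s['torque']); m=R.from_quat(s['ee_rot']).as_matrix();print(np.arctan2(m[1,2],m[0,2]))
E
```

```text
clock: 22.5
eef_pos: [566.9, -195.9, 112.9]
ee_rot: [0.491, -0.507, 0.509, -0.492]
force: [0.8, -0.5, 5.1]
gripper_width: 9.6
[ 0.83722962 -0.4787066   5.12151675] [ 0.04603103 -0.22080701 -0.00959661]
-0.032976882230290196
clock: 22.8
eef_pos: [566.8, -195.9, 112.8]
ee_rot: [0.467, -0.53, 0.532, -0.468]
force: [1.1, 0.6, 5.6]
gripper_width: 10.4
[1.08078201 0.57711943 5.63636074] [-0.01761072 -0.2225343   0.05559823]
-0.12696801417019854
```

```bash

python3 -m creep '[0,0,0,0,0,-0.015,0, 0,0,0,0,0,-0.03,0, 0,0,0,0,0,-0.03,0]'
python3 - <<'E'
from h import *
s=st();print(s['force'],s['torque'],s['joint_positions'][5]); m=R.from_quat(s['ee_rot']).as_matrix();print(np.arctan2(m[1,2],m[0,2]))
grab('side','s13');grab('top','t13')
f=load('s13');im=cv2.convertScaleAbs(f['frame'][125:175,325:385,::-1],alpha=1.4)
a=cv2.resize(im,None,fx=6.6,fy=6.6,interpolation=cv2.INTER_CUBIC)
f=load('t13');im=cv2.convertScaleAbs(f['frame'][180:230,355:415,::-1],alpha=1.4)
b=cv2.resize(im,None,fx=6.6,fy=6.6,interpolation=cv2.INTER_CUBIC)
cv2.imwrite('pics/s13z.png',np.hstack([a,b]))
E
```

```text
clock: 23.1
eef_pos: [566.8, -195.9, 112.8]
ee_rot: [0.441, -0.551, 0.553, -0.442]
force: [0.3, 0.6, 5.5]
gripper_width: 9.7
[0.26670797 0.58463127 5.48740811] [-0.05129001 -0.22676379  0.16834753] -0.22814934675244425
-0.22078940198710997
```

View pics/s13z.png

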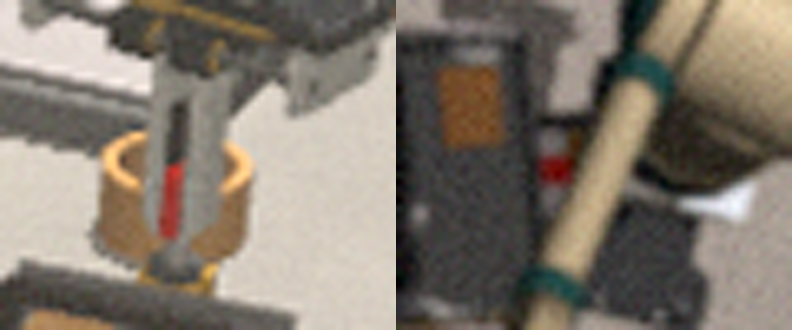

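```bash

python3 -m creep '[0,0,0,0,0,-0.01,0, 0,0,0,0,0,-0.02,0, 0,0,0,0,0,-0.02,0]'
python3 - <<'E'
from h import *
s=st();print(s['force'],s['torque']); m=R.from_quat(s['ee_rot']).as_matrix();print(np.arctan2(m[1,2],m[0,2]))
E
python3 -m creep '[0,0,0,0,0,-0.01,0, 0,0,0,0,0,-0.02,0, 0,0,0,0,0,-0.02,0]'
python3 - <<'E'
from h import *
s=st();print(s['force'],s['torque']); m=R.from_quat(s['ee_rot']).as_matrix();print(np.arctan2(m[1,2],m[0,2]))
E
```

```text
clock: 23.5
eef_pos: [566.9, -196.0, 112.8]
ee_rot: [0.424, -0.565, 0.566, -0.425]
force: [0.0, 0.2, 4.6]
gripper_width: 9.9
[0.03543464 0.19272406 4.63953997] [-0.01856708 -0.21113184  0.2984414 ]
-0.2828339732330379
clock: 23.8
eef_pos: [566.9, -196.0, 112.9]
ee_rot: [0.406, -0.577, 0.579, -0.407]
force: [0.5, -0.3, 5.3]
gripper_width: 10.0
[ 0.47478581 -0.30723407  5.33852149] [-0.01228925 -0.24465231  0.48997834]
-0.3451060666118024
```

```bash

python3 -m creep '[0,0,0.004,0,0,0.03,0, 0,0,0.004,0,0,0.05,0, 0,0,0.004,0,0,0.05,0, 0,0,0.004,0,0,0.05,0]' 10
python3 - <<'E'
from h import *
s=st();print(s['force'],s['torque'])
E
python3 -m creep '[0,0,0,0,0,0,0.15, 0,0,0,0,0,0,0.4, 0,0,0,0,0,0,0.4, 0,0,0,0,0,0,0.4]'
python3 -m creep '[0,0,0.05,0,0,0,0.4, 0,0,0.2,0,0,0,0.4, 0,0,0.4,0,0,0,0.4, 0,0,0.6,0,0,0,0.4, 0,0,0.6,0,0,0,0.4]'
python3 -m creep '[-0.7,-0.3,0.2,0,0,0,0.4, -0.7,-0.3,0.2,0,0,0,0.4, -0.7,-0.3,0.2,0,0,0,0.4, -0.7,-0.3,0.2,0,0,0,0.4, -0.7,-0.3,0.2,0,0,0,0.4]'
python3 -m creep '[-0.3,-0.7,0,0,0,0,0.4, -0.3,-0.7,0,0,0,0,0.4, -0.3,-0.7,0,0,0,0,0.4, -0.3,-0.7,0,0,0,0,0.4, -0.3,-0.7,0,0,0,0,0.4]'
python3 - <<'E'
from h import *
grab('side','s14');grab('top','t14')
f=load('s14');im=cv2.convertScaleAbs(f['frame'][120:190,310:390,::-1],alpha=1.4)
a=cv2.resize(im,None,fx=5,fy=5,interpolation=cv2.INTER_CUBIC)
f=load('t14');im=cv2.convertScaleAbs(f['frame'][170:240,320:400,::-1],alpha=1.4)
b=cv2.resize(im,None,fx=5,fy=5,interpolation=cv2.INTER_CUBIC)
cv2.imwrite('pics/s14z.png',np.hstack([a,b]))
E
```

```text
clock: 24.2
eef_pos: [566.5, -195.7, 112.7]
ee_rot: [0.449, -0.545, 0.546, -0.45]
force: [2.4, -0.8, -0.5]
gripper_width: 11.2
[ 2.44196017 -0.84416824 -0.50365114] [-0.0437178  -0.63421571  0.06983763]
clock: 24.6
eef_pos: [565.1, -195.4, 112.3]
ee_rot: [-0.45, 0.546, -0.546, 0.449]
force: [-0.4, 0.2, -0.0]
gripper_width: 34.7
clock: 25.1
eef_pos: [568.8, -197.0, 239.8]
ee_rot: [0.447, -0.542, 0.55, -0.451]
force: [0.0, -0.5, -0.0]
gripper_width: 37.5
clock: 25.6
eef_pos: [424.9, -256.0, 273.5]
ee_rot: [0.448, -0.546, 0.547, -0.449]
force: [0.4, -0.6, 0.1]
gripper_width: 37.6
clock: 26.1
eef_pos: [366.4, -395.8, 271.3]
ee_rot: [-0.448, 0.547, -0.546, 0.449]
force: [0.8, 1.3, 0.3]
gripper_width: 37.4
```

View pics/s14z.png

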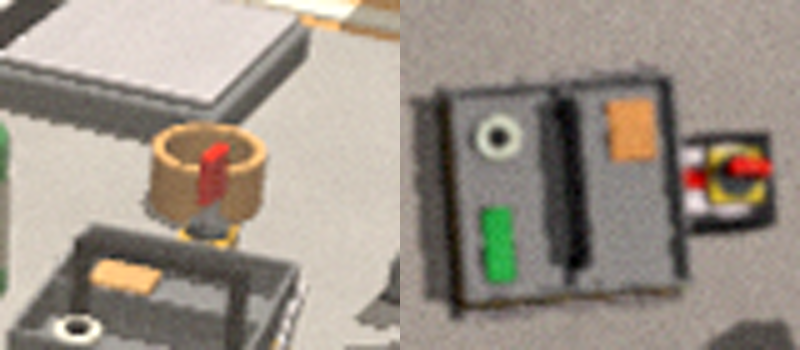

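View pics/t14.png

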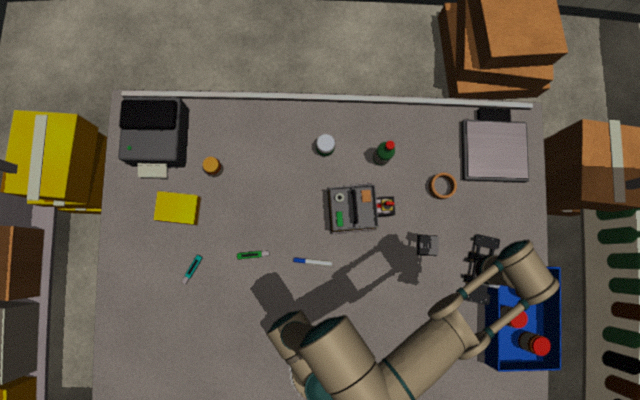

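```bash
python3 - <<'E'
from h import *
f=load('t14');hsv=cv2.cvtColor(f['frame'],cv2.COLOR_RGB2HSV).astype(int);H,S,V=hsv[...,0],hsv[...,1],hsv[...,2]
m=((H<5)|(H>174))&(S>150)&(V>60);w=np.zeros_like(m);w[195:215,374:383]=1
ys,xs=np.where(m&w);u,v=xs.mean(),ys.mean();p=onz(f,u,v,85);d=p[:2]-[567.2,-195.7]
print(len(xs),u,v,p,d,'tongue ang',np.arctan2(d[1],d[0]),'expected q=1.57..1.6: ',np.pi+.091-1.57)
g=load('t7');hs=cv2.cvtColor(g['frame'],cv2.COLOR_RGB2HSV).astype(int);m=((hs[...,0]<5)|(hs[...,0]>174))&(hs[...,1]>150)&(hs[...,2]>60);ys,xs=np.where(m[195:225,374:400]);q=onz(g,xs.mean()+374,ys.mean()+195,85);e=q[:2]-[567.2,-195.7];print('before',e,np.arctan2(e[1],e[0]))
im=cv2.convertScaleAbs(f['frame'][190:222,365:405,::-1],alpha=1.4)
cv2.imwrite('pics/z14.png',cv2.resize(im,None,fx=18,fy=18,interpolation=cv2.INTER_CUBIC))
E
```

```text
15 378.6 205.4 [ 564.6494746  -169.62791346   85.        ] [-2.5505254  26.07208654] tongue ang 1.668311947480774 expected q=1.57..1.6:  1.6625926535897932
before [-27.70937356  -0.3882621 ] -3.1275816299248573
```

View pics/z14.png

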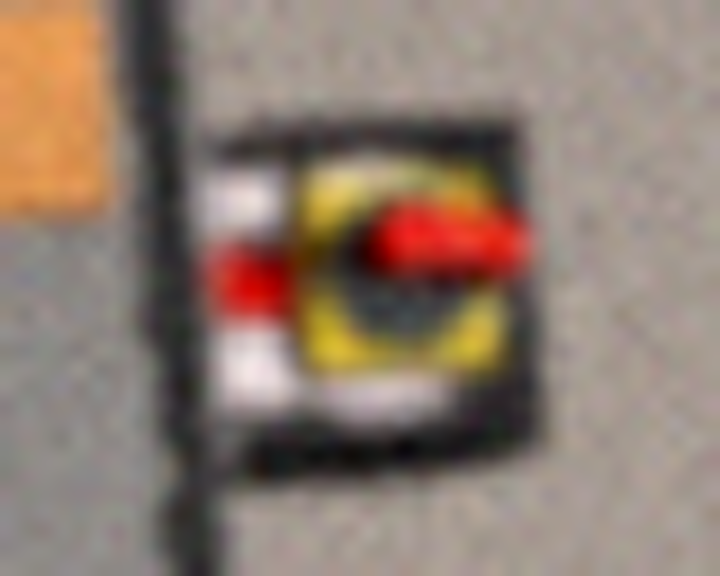

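The tongue at (252,282) lies over the tray's tab, and the key stands upright with its shoulder on the cam. The other things look unmoved, so I'm handing in.

```bash
python3 -c "
from plant import arm
print(arm.job_done())"
```

```text
the job is handed in; nothing more can be done
None
```

I did the whole job in the order asked and handed it in at about 26 s of the 72 s allowed. No verdict is reported back.

- **Cutter:** I lowered it until it touched the compartment floor (about 6 N) and released it. The picture afterwards showed it lying flat, clear of the walls, as far as the arm let me see.
- **Tray:** I swung it over by the handle and pressed it against its stop with about 22 N. The handle then appeared where a closed tray's handle should be in both views.
- **Key:** The blade went in without resistance, and the shoulder seated at the expected height. I turned it clockwise until the torque rose to about 0.5 N m against the stop, eased back within the blade's play and let go.
- **Final check:** The red tongue lies over the tray's tab. I measured its direction at 1.668 rad, against 1.663 expected for locked. The key stands upright, and nothing else on the bench looked moved.

Three readings disagreed:
- **Slot position:** The two cameras differed by about 2 mm, so I lined the key up with the slot within the side view alone.
- **Key height:** I first assumed the key stood 4 mm lower in its stand than it did. With that corrected, the seating height agreed.
- **Key angle:** The key sits turned a little past the slot direction, within its play.

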